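# Knock a specimen block out of its nest

### The job

The blue resin specimen block is stuck flush in the aluminium nest. Press the nest's black lever bar all the way down so that the knock-out rod pushes the block up, then lift the block out and lay it flat in the steel tray, stone face still up. Finally swing the lever all the way up again so that the nest is ready for the next block; leave the other things on the bench where they are.

Things in the scene. Friction and masses are not known exactly. Their poses are not given: they have to be found in the camera images.
- nest: Fixed aluminium nest 78x98 mm (x, y) on pillars over a dark base plate 165x100 mm. Origin on the bench under the pocket's centre, z up, -x towards the lever. Pocket 46x70 mm (x, y); its floor is 72 mm, the nest's top 108 mm above the bench. The rod (flat head 30 mm wide) comes up through a hole in the floor. Two sprung noses in the pocket's ends grip the block until it has risen some 14 mm.
- pocket_mouth (a point): Centre of the pocket's mouth, level with the nest's top (108 mm above the bench).
- lever_pivot (a point): Lever's pivot axis (parallel to the nest's y), 60 mm from the nest's origin along its -x, 38 mm above the bench.
- lever_bar (a point): Centre of the lever's black hand bar: round, 20 mm thick, 70 mm long, parallel to the nest's y, on a 12 mm stem 20 mm tall above the lever's arm. Arc of 131 mm radius about lever_pivot, on its -x side: 100 mm above the bench when raised (115 mm out from the pivot), 40 mm when down (131 mm out). Pinch it from above (fingers on its -x and +x sides) or press it.
- lever (a joint): Lever angle, rad: 0 = raised as at the start, 0.48 = fully down. Stiff pivot: it takes about 3 to 9 N at the bar to move it and it stays where it is left.
- ejector (a joint): Height of the knock-out rod, m: 0 = down (its head 1.5 mm under the pocket's floor), 0.0285 = fully up. The lever drives it.
- block: Blue resin block 44x68x34 mm (x, y, z), about 0.13 kg, beige stone section in its top face. Origin at the centre of its underside, z up out of the stone face. At the start in the pocket, axes along the nest's, its top 2 mm below the nest's top; with the lever fully down its underside is about 27 mm above the pocket's floor and 25 mm of it stands clear of the nest.
- tray: Shallow stainless tray 100x130 mm (x, y), rim 12 mm high, floor 2.5 mm thick, loose on the bench, 0.35 kg. Origin at the centre of its underside.
- timer: Bystander: white countdown timer with three keys, 62x68x19 mm, lying on the bench.
- notes: Bystander: yellow note pad, 66x66x13 mm.
- dish: Bystander: round clear petri dish, 60 mm across, 14 mm high.
- amber_bottle: Bystander: brown reagent bottle with black cap, 46 mm across, 88 mm high.
- green_tape: Bystander: roll of green tape, 62x65x19 mm.
- marker_blue: Bystander: white marker pen with blue cap, 13x135x11 mm.
Mind the look-alikes: they are no part of the job. What is meant by the block is not green, and is the larger of those in its own colour.

How it is judged:
On the way, in this order (a step that is already met when the one before it is completed fails the run):
1. The lever is fully down and the block stands proud of the nest, upright on the rod's head (value of joint ejector above 0.0255 m and z of block in the frame of nest above 0.095 m and angle between block's own z axis and vertical below 0.12 rad and horizontal distance between block and pocket_mouth below 0.004 m), for 0.2 s.
2. The block lies flat in the tray, stone face up, let go (x of block in the frame of tray between -0.05 and 0.05 m and y of block in the frame of tray between -0.065 and 0.065 m and z of block in the frame of tray between -0.002 and 0.006 m and angle between block's own z axis and vertical below 0.1 rad and contact force between the fingers and block below 0.1 N and linear speed of block below 0.03 m/s), for 0.2 s.
At the end, for the whole second after the job is handed in: The block rests flat in the tray within its rim (underside within 6 mm of the tray's underside, tilt under 0.1 rad, stone face up), released and still, and the lever is raised again (joint under 0.06 rad) (all of step 2 and value of joint lever below 0.06 rad); the robot touches nothing.
It fails at once if The block is thrown or dropped out of the nest onto the bench (height (world z) of block below 0.04 m and horizontal distance between block and tray above 0.12 m).
It fails at once if A bystander is pushed more than 30 mm (distance of any of timer, notes, dish, amber_bottle, green_tape, marker_blue from where it was at the start of the episode above 0.03 m).
It also fails if it takes over 67 s, if anything falls off the work surface, if the arm or the gripper's body presses on something with over 40 N, if the wrist force passes 120 N, or if a joint passes its speed limit or range.

### The arm

A 6-joint arm with a two-finger parallel gripper is mounted at the origin on a cart in front of the work surface, level with it; the furniture and walls round the work are solid. World frame = base frame: x ahead of the robot, y to its left, z up, the work surface at z = 0. Lengths are in m, angles in rad, forces in N, time in s.
With the tool pointing down it reaches from about 0.375 to 0.925 m from the base axis. Payload 5.7 kg.
Tool frame: the origin (TCP) lies on the centre line of the jaws, within the pads' length; the fingertips stand 8 mm ahead of it and the grasp point (between the pads) lies 11 mm behind it; z points along the fingers, y is the line along which they close (so a half turn about z gives the same grasp; the last joint's range is limited). The gripper opens to 85 mm and grips with 20 to 120 N. Pads are 22 mm wide; open, the fingers measure 114 mm over their backs; the gripper's body (76 mm by 85 mm) begins 54 mm behind the grasp point. The pads swing forward as they close: fully open they stand 13 mm farther back than shut.
Start: joints at [-1.339, 0.359, 1.51, -0, 1.272, -0.115], TCP at [0.204, -0.564, 0.239] pointing down, gripper open.
Joint ranges: [-2.97, 2.97], [-1.01, 2.36], [0.21, 2.38], [-0.96, 4.11], [0.2, 2.71], [-2.98, 2.98]. Speed limits (rad/s): [2.39, 2.39, 3.14, 3.14, 3.14, 3.14].

### API

Orientations are given as [roll, pitch, yaw] about the fixed x, y, z axes, in that order (R = Rz(yaw) Ry(pitch) Rx(roll)).
In Python, from bench import r gives the robot as it stands. The module is installed in compiled form; this text tells all that it offers. Calls block until the motion is done:
- r.movep(position, orientation): joint-space move of the TCP to a pose.
- r.move_straight(position, frame=None, max_speed=0.15): straight line of the TCP; frame=None keeps the orientation; max_speed is the mean speed in m/s.
- r.goto_joints(angles): joint-space move.
- r.release() and r.gripper_close(f_grip=None): open the fingers fully, or close them until they stop; f_grip is the grip in N (None keeps the last).
- r.hold(seconds).
- r.ik(position, orientation): joint angles nearest the present ones, or None.
- r.snapshot(name): name is "side" or "top"; returns a dict with "pixels" (480x640x3 uint8, red, green, blue), "range_z" (480x640 float32, m along the optical axis (not along the pixel's ray), 0 where there is no reading), "vertical_fov" (degrees; the focal length in pixels is half the picture's height over the tangent of half this angle, whatever the lens; pixels are square), "cx", "cy" (the principal point, pixels), "R" (3x3) and "t" (3): a world point X has camera coordinates R X + t. Camera axes: x right, y down, z forward; pixel columns grow to the right and rows downward; lengths in m; the calibration is good to about 2 mm. A picture is of the moment at which its call begins.
A pose or a line that the arm cannot do raises r.MotionError and nothing moves.
- r.job_done(): hands the job in; it is judged then, once.
Readings, each from a call of its own:
- r.get_time(): time.
- r.get_joint_pos(): joint angles.
- r.get_dq(): joint speeds.
- r.get_effort(): joint torques, N m.
- r.get_tool_pos(): TCP position.
- r.get_tcp_rot(): TCP orientation.
- r.get_ft_force(): force on the tool from outside, world axes, zero at the start.
- r.get_ft_torque(): the same for the moment, N m.
- r.get_gripper_width(): finger opening in m.
- r.get_gripper_force(): force on a finger pad.
Only numpy, scipy, OpenCV 4.12 (cv2) and the standard library are available. Lean on these libraries where they do the work, as an engineer would, in place of code of your own. Each camera call takes 0.05 s, during which the arm holds its last target. There are 200 camera calls.

## Working session

There is one attempt and no reset: what is moved stays moved. The work goes in short steps, each a Python script; the robot and the scene stay as the last script left them, time stands still between calls to the robot, and variables do not carry over. Pictures are saved under pics/ and viewed, at most 10 in all, crops included, and the job is handed in when it is done.

```bash
mkdir -p pics; cat > h.py <<'E'
import numpy as np, cv2
from bench import r
def pts(s):
    f=240/np.tan(np.radians(s["vertical_fov"])/2)
    v,u=np.mgrid[0:480,0:640]; z=s["range_z"]
    c=np.stack([(u-s["cx"])/f*z,(v-s["cy"])/f*z,z],-1)
    return (c-s["t"])@s["R"]   # R^T (c-t)
def ray(s,u,v,h):
    f=240/np.tan(np.radians(s["vertical_fov"])/2)
    d=s["R"].T@np.array([(u-s["cx"])/f,(v-s["cy"])/f,1]); o=-s["R"].T@s["t"]
    return o+d*(h-o[2])/d[2]
def save(s,n): cv2.imwrite("pics/"+n,cv2.cvtColor(s["pixels"],cv2.COLOR_RGB2BGR))
E
python3 - <<'E'
from h import *
import pickle
for n in("top","side"):
    s=r.snapshot(n); save(s,n+"0.png"); pickle.dump(s,open(n+"0.pkl","wb")); print(n,s["vertical_fov"],-s["R"].T@s["t"],(s["range_z"]>0).mean())
print(r.get_time())
E
```

```text
top 53.28261352501926 [ 0.41083687 -0.30437391  1.04624168] 0.9960514322916667
side 48.474246243600575 [ 0.09607537 -1.08342744  0.71245185] 0.99591796875
0.1
```

View pics/top0.png

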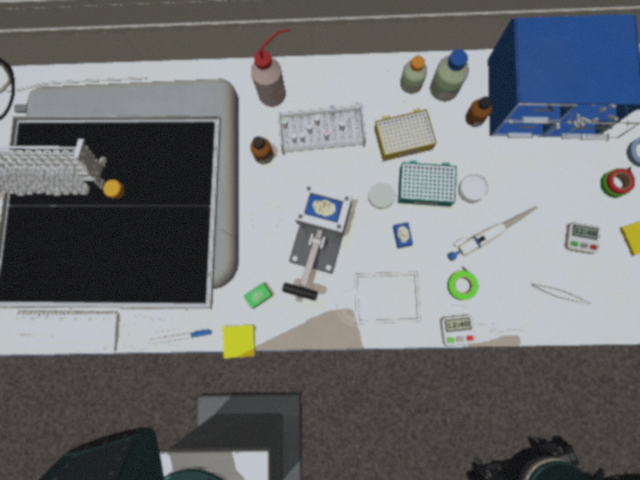

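View pics/side0.png

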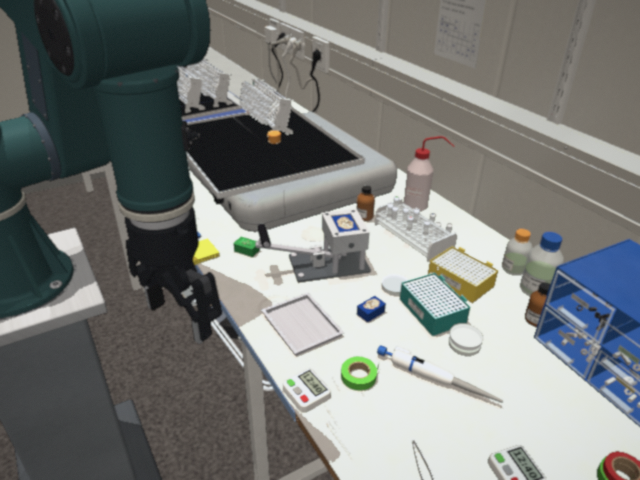

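The top view shows the nest with a blue block at (325,207), the lever bar at (300,292) and the tray at (387,297). Block candidates are blue in the nest (325,207), small blue on the bench (403,235) and green (259,295). The one in the nest fits: it is blue and the larger of the two blue ones. I'll measure these and confirm with a crop.

```bash
cat > m.py <<'E'
from h import *
import pickle
s=pickle.load(open("top0.pkl","rb")); P=pts(s); im=s["pixels"]; hsv=cv2.cvtColor(im,cv2.COLOR_RGB2HSV)
def big(mask,box):
    m=np.zeros((480,640),np.uint8); x0,y0,x1,y1=box; m[y0:y1,x0:x1]=mask[y0:y1,x0:x1]
    cs,_=cv2.findContours(m,cv2.RETR_EXTERNAL,cv2.CHAIN_APPROX_NONE); return max(cs,key=cv2.contourArea)
def rect(c,h,name):
    w=np.array([ray(s,u,v,h)[:2] for u,v in c[:,0]],np.float32)
    q=cv2.minAreaRect(w); b=cv2.boxPoints(q); e=b[1]-b[0]; g=b[2]-b[1]
    print(name,"c",np.round(q[0],4),"edges",np.round(np.linalg.norm(e),4),np.degrees(np.arctan2(e[1],e[0])).round(1),np.round(np.linalg.norm(g),4),np.degrees(np.arctan2(g[1],g[0])).round(1))
blue=((hsv[...,0]>100)&(hsv[...,0]<130)&(hsv[...,1]>120)&(hsv[...,2]>60)).astype(np.uint8)
c=big(blue,(295,180,355,240)); rect(c,.106,"block"); print("z",np.median(P[207,318:332,2]))
c=big(blue,(385,215,420,255)); rect(c,.03,"small"); print("z",P[235,403,2])
Z=P[...,2]; nest=((Z>.098)&(Z<.118)).astype(np.uint8); rect(big(nest,(285,175,370,250)),.108,"nest")
blk=(im.max(-1)<70).astype(np.uint8); cb=big(blk,(275,275,325,305)); rect(cb,.1,"bar")
print("bar maxz",np.sort(Z[cb[:,0,1],cb[:,0,0]])[-5:],"centroid",ray(s,*cv2.minAreaRect(cb)[0],.1))
t=((Z>.0065)&(Z<.02)).astype(np.uint8); c=big(t,(345,260,430,330)); rect(c,.012,"tray")
for n,(b) in dict(green=(240,278,275,310),tape=(445,265,482,302),timer=(438,312,478,348),notes=(215,320,260,362)).items(): rect(big((Z>.007).astype(np.uint8),b),.015,n)
cr=cv2.cvtColor(im[170:330,230:440],cv2.COLOR_RGB2BGR); cv2.imwrite("pics/crop.png",cv2.resize(cr,None,fx=3.5,fy=3.5,interpolation=cv2.INTER_CUBIC))
E
python3 m.py
```

```text
block c [ 0.6426 -0.2736] edges 0.0401 -16.0 0.0371 74.0
z 0.10523756822281172
small c [ 0.5923 -0.4542] edges 0.0297 -80.0 0.0464 10.0
z 0.026643169503598515
nest c [ 0.6385 -0.2865] edges 0.0798 -16.8 0.0981 73.2
bar c [ 0.4714 -0.2364] edges 0.0176 -15.2 0.0649 74.8
bar maxz [0.10942709 0.10963636 0.11042023 0.11081442 0.11120393] centroid [ 0.47136724 -0.23649118  0.1       ]
tray c [ 0.4612 -0.4166] edges 0.1357 -89.3 0.1057 0.7
green c [ 0.4719 -0.1388] edges 0.0528 -56.6 0.0381 33.4
tape c [ 0.4833 -0.578 ] edges 0.063 -47.6 0.0615 42.4
timer c [ 0.3894 -0.5617] edges 0.0668 -84.9 0.0599 5.1
notes c [ 0.3751 -0.0986] edges 0.0669 -87.5 0.0658 2.5
```

View pics/crop.png

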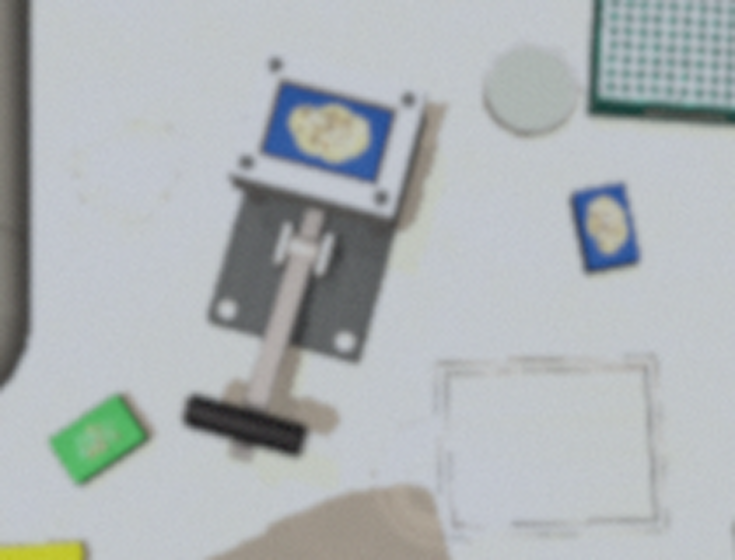

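The crop confirms it: the large blue block with a stone face sits in the nest. The lever bar is 0.1745 m from the nest's centre (expected 0.175), and the nest measures 80x98 mm, so the geometry agrees. Next I'll pinch the bar and press it down.

```bash
cat >> h.py <<'E'
C=np.array([.6385,-.2865]); A=np.radians(-16.7); X=np.array([np.cos(A),np.sin(A)])
TR=np.array([.4612,-.4166])
def bar(q,dz=-.004):
    p=.4945-q; return np.r_[C-X*(.060+.131*np.cos(p)),.038+.131*np.sin(p)+dz]
def ori(y): return [np.pi,0,y]
def st(t=""): print(t,"t%.1f"%r.get_time(),"p",np.round(r.get_tool_pos(),4),"F",np.round(r.get_ft_force(),1),"w%.4f"%r.get_gripper_width(),"g%.1f"%r.get_gripper_force())
E
python3 - <<'E'
from h import *
for y in (A+np.pi/2,A-np.pi/2):
    for p in (bar(0),bar(.48),np.r_[C,.12],np.r_[C,.22]): print(round(y,2),np.round(r.ik(p,ori(y)),2) if r.ik(p,ori(y)) is not None else None)
for y in (0,np.pi): print(y,r.ik(np.r_[TR,.023],ori(y)))
print(r.get_tcp_rot())
y=min((A+np.pi/2,A-np.pi/2),key=lambda y:abs(r.ik(bar(0),ori(y))[5])); print(y)
r.movep(bar(0)+[0,0,.1],ori(y)); st()
r.move_straight(bar(0)); st("at bar")
r.gripper_close(30); st("pinched")
for q in np.arange(.06,.481,.06):
    r.move_straight(bar(q),max_speed=.06); st("%.2f"%q)
r.move_straight(bar(.49),max_speed=.03); r.hold(.4); st("end")
s=r.snapshot("side"); save(s,"side1.png")
s=r.snapshot("top"); P=pts(s)
print("block top z",np.median(P[200:212,316:332,2]))
E
```

```text
1.28 [-0.6   0.43  1.82 -0.    0.89 -0.3 ]
1.28 [-0.61  0.51  1.9  -0.    0.73 -0.31]
1.28 [-0.52  0.61  1.39  0.    1.14 -0.23]
1.28 [-0.52  0.52  1.3   0.    1.33 -0.23]
-1.86 [-0.6   0.43  1.82 -0.    0.89  2.84]
-1.86 [-0.61  0.51  1.9  -0.    0.73  2.83]
-1.86 [-0.52  0.61  1.39 -0.    1.14  2.91]
-1.86 [-0.52  0.52  1.3  -0.    1.33  2.91]
0 [-8.45722326e-01  6.38845268e-01  1.64846794e+00 -4.44089210e-16
  8.54279447e-01  7.25074001e-01]
3.141592653589793 [-0.84572233  0.63884527  1.64846794  0.          0.85427945 -2.41651865]
[-3.13994350e+00 -2.05260194e-04  3.46852497e-01]
1.2793263417118435
 t1.7 p [ 0.4706 -0.2371  0.1963] F [ 0.7  0.1 -0.1] w0.0853 g0.0
at bar t2.5 p [ 0.471  -0.2368  0.0967] F [ 0.8 -0.1  0.6] w0.0852 g0.0
pinched t3.1 p [ 0.4708 -0.2362  0.0963] F [0.9 0.1 0.5] w0.0198 g26.6
0.06 t3.4 p [ 0.4672 -0.2351  0.0887] F [ 2.4 -0.9 -3.9] w0.0192 g28.9
0.12 t3.7 p [ 0.4647 -0.2344  0.0818] F [ 1.9  0.1 -2.4] w0.0188 g29.2
0.18 t4.0 p [ 0.4624 -0.2337  0.0746] F [ 4.5  0.1 -2.3] w0.0189 g29.3
0.24 t4.2 p [ 0.4605 -0.2332  0.0672] F [ 5.   0.5 -1.5] w0.0185 g29.8
0.30 t4.5 p [ 0.4588 -0.2327  0.0593] F [ 6.   1.  -1.5] w0.0189 g30.0
0.36 t4.8 p [ 0.4575 -0.2323  0.0515] F [ 5.4 -0.3 -1.2] w0.0189 g30.5
0.42 t5.1 p [ 0.4568 -0.2321  0.0436] F [ 6.4  1.8 -0.8] w0.0186 g30.9
0.48 t5.4 p [ 0.4564 -0.232   0.0357] F [ 5.2 -0.2 -0.6] w0.0190 g31.3
end t6.0 p [ 0.4564 -0.232   0.0347] F [4.6 0.6 1.3] w0.0188 g31.5
block top z 0.1319589360979636
```

View pics/side1.png

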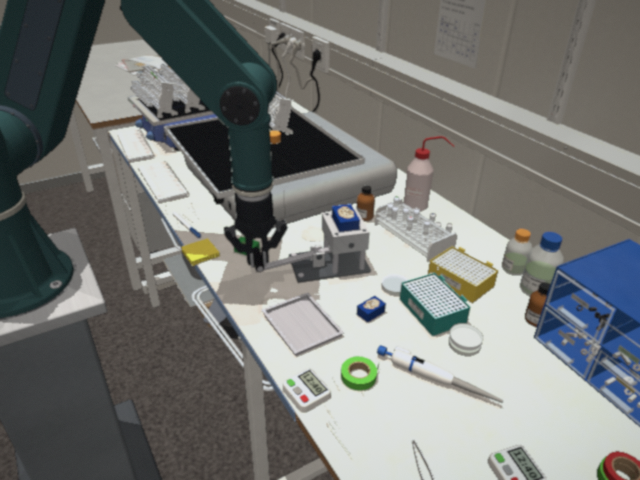

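The side view shows the block standing proud at (346,218) and the bar down at about (260,265). I'll press a little more, let go, measure the block and grip it.

```bash
python3 - <<'E'
from h import *
r.move_straight(bar(.505),max_speed=.03); r.hold(.3); st("press")
r.release(); st("rel")
r.move_straight(bar(.48)+[0,0,.17],max_speed=.2)
s=r.snapshot("top"); P=pts(s); Z=P[...,2]
m=np.zeros((480,640),np.uint8); m[175:250,290:370]=((Z>.122)&(Z<.142))[175:250,290:370]
c=max(cv2.findContours(m,0,cv2.CHAIN_APPROX_NONE)[0],key=cv2.contourArea)
w=np.array([ray(s,u,v,.133)[:2] for u,v in c[:,0]],np.float32); q=cv2.minAreaRect(w); print(q,np.median(Z[m>0]),np.array(q[0])-C)
r.movep(np.r_[C,.24],ori(A+np.pi/2)); st()
r.move_straight(np.r_[C,.120],max_speed=.1); st("at block")
r.gripper_close(30); st("grip")
E
```

```text
press t6.7 p [ 0.4563 -0.232   0.0332] F [4.8 2.3 9. ] w0.0192 g32.4
rel t7.3 p [ 0.4554 -0.2316  0.0326] F [-0.1  0.2 -0.6] w0.0853 g0.0
((0.6376460790634155, -0.2872530519962311), (0.06807147711515427, 0.04584851488471031), 73.0135269165039) 0.13208378932966688 [-0.00085392 -0.00075305]
 t9.2 p [ 0.6369 -0.2858  0.2384] F [-0.9  0.1  1.2] w0.0857 g0.0
at block t10.6 p [ 0.6391 -0.2868  0.1209] F [ 0.7 -0.   1.3] w0.0851 g0.0
grip t11.0 p [ 0.6388 -0.2866  0.1204] F [-0.5  0.4  2.5] w0.0428 g36.7
```

```bash
python3 - <<'E'
from h import *
r.move_straight(np.r_[C,.15],max_speed=.05); st("up")
r.move_straight(np.r_[C,.23],max_speed=.1); st("up")
r.movep(np.r_[TR,.15],ori(0)); r.hold(.2); st("over tray")
s=r.snapshot("side"); save(s,"side2.png")
r.move_straight(np.r_[TR,.04],max_speed=.1); st()
z=.04; f0=r.get_ft_force()[2]
while z>.0215:
    z-=.0015; r.move_straight(np.r_[TR,z],max_speed=.03)
    if r.get_ft_force()[2]-f0>3: break
st("down")
E
```

```text
up t11.8 p [ 0.6383 -0.2864  0.1499] F [ 0.2  0.2 -2.5] w0.0434 g36.3
up t12.7 p [ 0.638  -0.2862  0.2292] F [ 0.8  1.  -1.2] w0.0430 g36.3
over tray t13.8 p [ 0.4625 -0.4163  0.1504] F [ 0.3 -0.4 -1.1] w0.0433 g36.3
 t15.2 p [ 0.4617 -0.4171  0.0407] F [-1.4 -1.3 -0.9] w0.0432 g36.3
down t17.9 p [ 0.4614 -0.4167  0.0241] F [-1.1  0.5  5.4] w0.0434 g37.1
```

View pics/side2.png

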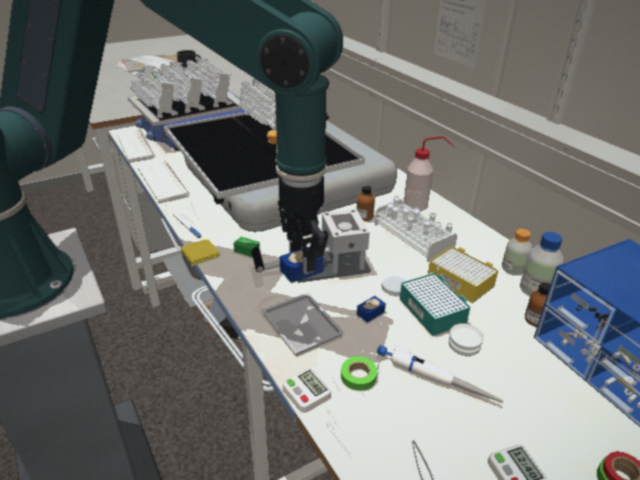

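The block is held level over the tray (290,265), and contact came at the expected height of 24 mm. Next I'll let go, back off and check the placing and the lever bar.

```bash
python3 - <<'E'
from h import *
r.release(); r.hold(.3); st()
r.move_straight(np.r_[TR,.18],max_speed=.12)
r.movep(np.r_[C,.3],ori(A+np.pi/2))
s=r.snapshot("top"); save(s,"top3.png"); P=pts(s); Z=P[...,2]
def rc(m,box,h):
    k=np.zeros((480,640),np.uint8); x0,y0,x1,y1=box; k[y0:y1,x0:x1]=m[y0:y1,x0:x1]
    c=max(cv2.findContours(k,0,cv2.CHAIN_APPROX_NONE)[0],key=cv2.contourArea)
    return cv2.minAreaRect(np.array([ray(s,u,v,h)[:2] for u,v in c[:,0]],np.float32)),np.percentile(Z[k>0],[10,50,90])
print("block",rc((Z>.028)&(Z<.05),(345,260,430,330),.0365))
print("tray",rc((Z>.0065)&(Z<.05),(345,260,430,330),.012))
print("bar",rc((s["pixels"].max(-1)<70),(270,275,325,320),.04),"pred",bar(.48))
E
```

```text
t18.7 p [ 0.4612 -0.4166  0.0235] F [-0.1 -0.  -0.1] w0.0854 g0.0
block (((0.4617658257484436, -0.4158247113227844), (0.044023219496011734, 0.06657277047634125), 88.72039031982422), array([0.03315236, 0.03551749, 0.03780626]))
tray (((0.4612312316894531, -0.4165515899658203), (0.10572557896375656, 0.13571672141551971), 0.654750406742096), array([0.00931769, 0.03179335, 0.03693843]))
bar (((0.45688778162002563, -0.23172487318515778), (0.06604234129190445, 0.015104097314178944), 73.05462646484375), array([0.04555358, 0.04848983, 0.05101836])) pred [ 0.45556909 -0.2316181   0.03589943]
```

View pics/top3.png

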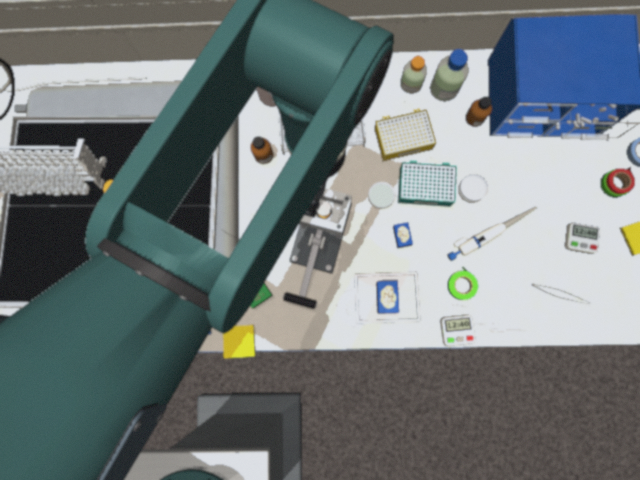

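The block lies flat in the middle of the tray at (388,297), stone face up, top at 35.5 mm. The bar is down at (300,300), where I predicted it. Now I'll raise the lever.

```bash
python3 - <<'E'
from h import *
r.movep(bar(.48)+[0,0,.12],ori(A+np.pi/2))
r.move_straight(bar(.48),max_speed=.1); st("at bar")
r.gripper_close(35); st("pinch")
for q in np.r_[np.arange(.42,-.001,-.06),-.01]:
    r.move_straight(bar(q,-.004),max_speed=.05)
r.hold(.3); st("up")
r.release(); r.hold(.2); st("rel")
r.move_straight(bar(0)+[0,0,.12],max_speed=.12)
r.movep(np.r_[.6,-.1,.35],ori(A+np.pi/2)); r.hold(.5); st()
s=r.snapshot("top"); save(s,"top4.png"); P=pts(s)
s2=r.snapshot("side"); save(s2,"side4.png")
m=np.zeros((480,640),bool); m[275:320,270:330]=(s["pixels"].max(-1)<70)[275:320,270:330]
k=m&(P[...,2]>.03); print(k.sum(),"bar",np.median(P[k],axis=0),np.percentile(P[k][:,2],95),"block z",np.median(P[290:302,382:392,2]))
E
```

```text
at bar t23.5 p [ 0.456  -0.2319  0.0364] F [-0.2 -0.1 -0.7] w0.0854 g0.0
pinch t24.1 p [ 0.4563 -0.2319  0.0361] F [3.  0.3 0.9] w0.0188 g35.3
up t27.1 p [ 0.4699 -0.2359  0.0971] F [-5.5 -0.8  0. ] w0.0188 g35.2
rel t28.0 p [ 0.4712 -0.2363  0.0973] F [-1.2  0.1 -0.5] w0.0854 g0.0
 t30.5 p [ 0.5998 -0.1003  0.3499] F [-0.1  0.1  0.8] w0.0858 g0.0
273 bar [ 0.47016183 -0.2360092   0.10486481] 0.10829117688221264 block z 0.03584874417325531
```

View pics/side4.png

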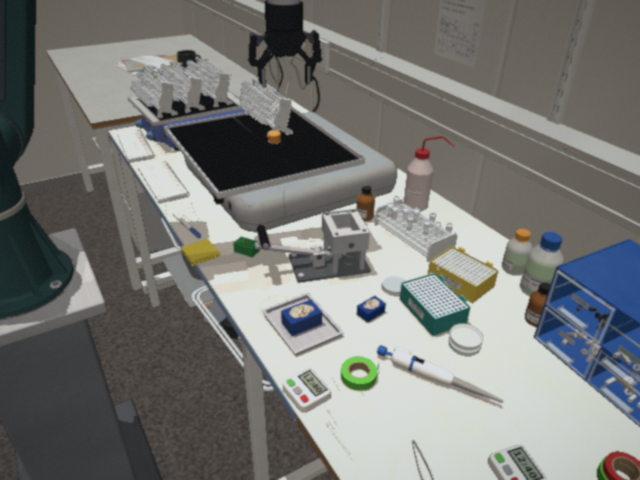

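The bar is raised again at (263,240), as at the start, and the block lies flat in the tray (300,315). I'll compare the bar height with the first picture and hand in if it matches.

```bash
python3 - <<'E'
from h import *
import pickle
def b(s):
    P=pts(s); m=np.zeros((480,640),bool); m[275:320,270:330]=(s["pixels"].max(-1)<70)[275:320,270:330]
    return np.median(P[m&(P[...,2]>.03)],axis=0)
a,c=b(pickle.load(open("top0.pkl","rb"))),b(r.snapshot("top")); print(a,c)
if abs(a-c)[2]<.004: print(r.job_done())
E
```

```text
[ 0.47116153 -0.23790931  0.10798064] [ 0.47000591 -0.2358767   0.10480764]
the job is handed in; nothing more can be done
None
```

I handed the job in at about 31 s of the 67 s limit: the block lies flat in the tray, stone face up, and the lever is raised to about 3 mm of its starting height (about 8 mm allowed); no verdict came back.

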